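Clear the optics base and seat the mirror plate

ROBOT

A 7-joint arm with a two-finger parallel gripper is mounted at the origin on the work surface. World frame = base frame: x ahead of the robot, y to its left, z up, the work surface at z = 0. Lengths are in m, angles in rad, forces in N, time in s.
With the tool pointing down it reaches from about 0.35 to 0.9 m from the base axis. Payload 8.1 kg.
Tool frame: the origin (TCP) lies midway between the tips of the shut fingers; the grasp point (between the pads) lies 19 mm behind it; z points along the fingers, y is the line along which they close (so a half turn about z gives the same grasp; the last joint's range is limited). The gripper opens to 92 mm and grips with 3 to 60 N. Pads are 19 mm wide; open, the fingers measure 130 mm over their backs; the gripper's body (75 mm by 190 mm) begins 47 mm behind the grasp point.
Start: joints at [-1.296, 0.434, 0.025, 1.573, -0.012, 1.134, -0.075], TCP at [0.231, 0.581, 0.227] pointing down, gripper open.
Joint ranges: [-2.62, 2.62], [-0.44, 2.09], [-1.27, 1.32], [0.08, 2.57], [-1.32, 4.46], [0.12, 2], [-2.74, 2.74]. Speed limits (rad/s): [2.22, 2.22, 3.01, 3.01, 3.14, 3.14, 3.14].

INTERFACE

Orientations are given as a rotation vector (axis times angle).
In Python, from cell import arm gives the robot as it stands.
- The arm moves only by the tool send_rows, never from a script. Its argument "increments" is a list of rows, each a list of 3 entries, a list of its own where there are three numbers: the finger opening in cm, from 0 to 9.18, then the shift along the tool's x, y, z in cm, then the turn, a rotation vector about the tool's x, y, z in rad. A call has 1 to 5 rows; each row shifts and turns the commanded pose from where the row before left it, along the tool's axes as they then stand; what a row does not reach is not made up. A row lasts 1/10 s, in which the tool goes at most 50 mm and 8.59 degrees, less where a joint would pass 70% of its speed; a pose out of reach is approached as far as the arm can. A call is refused whole if a number of a shift passes 5 or a number of a turn 0.15, either way. A call with a gripper value outside its range is refused whole. The fingers move at their own pace and stop on an object; "force" is the grip in N (left out, the last holds). Time passes only in rows, so rows that do not move let the fingers close. It gives the time, the measured TCP pose, the force, the opening and the grip force at its end, in the units of the state.
- arm.observe(): the state, without advancing time (a new reading comes with each control period).
- arm.get_image(name): name is "scene" or "top" or "wrist"; returns the picture (480x640x3 uint8, red, green, blue); there is no depth.
- arm.camera_params(name): a dict with "camera_matrix" (3x3 intrinsics, pixels), "R" (3x3) and "t" (3): a world point X has camera coordinates R X + t. Camera axes: x right, y down, z forward; pixel columns grow to the right and rows downward; lengths in m; the calibration is good to about 2 mm. A picture is of the moment at which its call begins: read the wrist's pose just before it. camera_params takes no time and is no camera call; for the wrist camera it gives the pose at the moment of the call.
- arm.sign_off(): hands the job in; it is judged then, once.
The state is a dict: "clock": time; "joints": joint angles; "dq": joint speeds; "joint_efforts": joint torques, N m; "position": TCP position; "ee_rot": TCP orientation; "force": force on the tool from outside, world axes, zero at the start; "ft_torque": the same for the moment, N m; "width": opening from 0.0 (shut) to 1.0 (fully open); "gripper_force": force on a finger pad.
Only numpy, scipy, OpenCV 4.12 (cv2) and the standard library are available. Lean on these libraries where they do the work, as an engineer would, in place of code of your own. Each camera call takes 0.05 s, during which the arm holds its last target. There are 200 camera calls.

TASK

Get the light-beam bench ready: take the used crucible off the dark base and stand it upright on the free half of the blue returns tray, so that its weight alone tips the tray towards the washing-up end and the crucible stays standing there. Then gently lower the mirror plate onto the base so that its three ball feet settle fully home, the red-marked foot in the cone and the others in the groove and on the flat, and let go. Never touch the mirror glass, keep crucible and mirror upright, and leave everything else on the bench where it is.

Things in the scene. Friction and masses are not known exactly. Their poses are not given: they have to be found in the camera images.
- kin_base: Fixed dark steel base, 150 x 116 mm, 14 mm thick, with three brass seats on top. Origin at the centre of its underside on the bench, z up; x points to the end with the cone seat. Flat bare top in the middle (top at z = 14 mm), where the used crucible stands at the start, within 8 mm of the middle in x and y. The cone and groove stand up to 28 mm above the bench. A red dot lies beside the cone.
- cone_seat (a point): Where the centre of the red-marked ball foot lies when home in the cone: at (45, 0, 24) mm in the base's frame. The cone is a round funnel with walls 60 degrees steep, mouth 23 mm across, rim 4 mm above this point; it draws in a ball that is up to 4 mm off.
- groove_seat (a point): Where the centre of the groove foot lies when home: at (-45, 33, 24) mm in the base's frame. V groove 30 mm long whose direction points at the cone, walls 60 degrees steep, mouth 23 mm wide, rim 4 mm above this point.
- flat_seat (a point): Where the centre of the flat foot lies when home: at (-45, -33, 24) mm in the base's frame, 8 mm above a flat brass disc 26 mm across that stands 2 mm above the base top.
- mirror_plate: Loose aluminium plate 126 x 92 x 8 mm (0.22 to 0.45 kg) on three 16 mm steel balls, with an upright black-framed mirror; starts standing on the bench. Origin under the plate's middle (and centre of mass), level with the balls' undersides; z up, x to the end with red dot and cone foot. Plate from z = 20 to 28 mm. Seated, it has the base's x, y and yaw and its origin is 16 mm above the bench.
- mirror_grip (a point): Middle of the mirror frame, at (0, 0, 66) mm in the plate's frame: a good height to grip. The frame is 12 mm thick in x, 50 mm wide in y, from z = 28 to 90 mm. Grip it by its two side edges, closing along the plate's y.
- mirror_glass: The mirror's glass, 36 x 52 mm, 2 mm thick, in the front (plate's +x) side of the frame, 7 mm inside the frame's side edges. The fingers must not touch it. Origin at its centre.
- cone_foot (a point): Centre of the red-marked ball foot, at (45, 0, 8) mm in the plate's frame.
- groove_foot (a point): Centre of the ball foot for the groove, at (-45, 33, 8) mm in the plate's frame.
- flat_foot (a point): Centre of the ball foot for the flat, at (-45, -33, 8) mm in the plate's frame.
- crucible: Loose white porcelain crucible, open at the top, 50 mm high, 42 mm outer diameter from 22 mm up to the rim, tapering to 30 mm at the foot; 56 to 112 g. Origin at the centre of its underside, z up. Round, so it can be gripped across its upper part in any direction; with the finger ends 15 mm or more above the base top they clear the seats.
- rocker: Fixed grey stand of the returns rocker, 176 x 100 mm, cheeks up to 60 mm high, which carries the pivoting blue tray. Origin on the bench under the pivot; z up; x points to the washing-up end (low blue block), towards which the tray tips; y is along the pivot, which is 55 mm above the bench.
- rocker_tray (a joint): Angle of the tray in rad: 0 = level, its rest, held there by the steel counterweight on its -x half; 0.28 = fully tipped, +x end down. A crucible on the free half tips it by weight alone and keeps it tipped. It moves freely and cannot bear a downward push on its free half.
- load_spot (a point): White disc on the floor of the tray's free half, where the crucible is to stand, 36 mm from the pivot towards the washing-up end; 55 mm above the bench while the tray is level; axes of the tray (x to the washing-up end, y along the pivot, z out of the floor). The tray is 140 x 80 mm with a rim 6 mm high all round; the crucible's foot should be within 25 mm of the disc's centre.
- flask: Bystander: conical glass flask with cork, 114 mm high, 62 mm across; origin under its centre.
- carton: Bystander: yellow carton 36 x 52 mm, 105 mm high; origin under its centre.
- dish: Bystander: white porcelain bowl, 72 mm across, 32 mm high; origin under its centre.
- jar: Bystander: amber jar with green lid, 48 mm across, 62 mm high; origin under its centre.
- bottle: Bystander: white bottle with red cap, 62 mm across, 150 mm high; origin under its centre.
- rack: Bystander: wooden test-tube rack 60 x 110 mm with three tubes, 102 mm high; origin under its centre.
- lighter: Bystander: yellow gas lighter with black snout lying on the bench along y, 210 mm long, 25 mm high; origin under its middle.
Mind the look-alikes: they are no part of the job. Leave any pink or yellow look-alike of the mirror_plate alone.

How it is judged:
On the way, in this order (a step that is already met when the one before it is completed fails the run):
1. the crucible stands released on the free half of the returns tray, which its weight has tipped (value of joint rocker_tray above 0.24 rad and x of crucible in the frame of load_spot between -0.025 and 0.025 m and y of crucible in the frame of load_spot between -0.03 and 0.03 m and z of crucible in the frame of load_spot below 0.005 m and angle between crucible's own z axis and vertical below 0.4 rad and contact force between the fingers and crucible below 0.05 N and linear speed of crucible below 0.02 m/s), for 0.3 s.
2. the mirror plate is released with its three balls home in cone, groove and flat (distance between cone_foot and cone_seat below 0.003 m and distance between groove_foot and groove_seat below 0.0035 m and distance between flat_foot and flat_seat below 0.0035 m and contact force between the fingers and mirror_plate below 0.05 N and linear speed of mirror_plate below 0.01 m/s), for 0.3 s.
At the end, for the whole second after the job is handed in: Mirror plate released and still on the base, ball centres within 3 mm (cone) or 3.5 mm (groove, flat) of home, level within 0.04 rad; crucible released and still on the tray, within 25 mm along and 30 mm across of the load spot, tilt below 0.4 rad; tray beyond 0.24 rad (all of step 1 and all of step 2 and angle between mirror_plate's own z axis and vertical below 0.04 rad); the robot touches nothing.
It fails at once if the fingers touch the mirror glass (contact force between the fingers and mirror_glass above 0.5 N).
It fails at once if the crucible is tipped beyond 0.8 rad or the mirror plate beyond 0.5 rad (angle between crucible's own z axis and vertical above 0.8 rad or angle between mirror_plate's own z axis and vertical above 0.5 rad).
It fails at once if the mirror plate strikes or is pressed on the base with more than 40 N (contact force between mirror_plate and kin_base above 40 N).
It fails at once if a bystander (flask, carton, dish, jar, bottle, rack or lighter) is moved by more than 20 mm (distance of any of flask, carton, dish, jar, bottle, rack, lighter from where it was at the start of the episode above 0.02 m).
It also fails if it takes over 72 s, if anything falls off the work surface, if the arm or the gripper's body presses on something with over 40 N, if the wrist force passes 120 N, or if a joint passes its speed limit or range.

## Working session

There is one attempt and no reset: what is moved stays moved. The work goes in short steps, Python scripts to look and compute and a tool call to move; the robot and the scene stay as the last step left them, time stands still between calls to the robot, and variables do not carry over. Pictures are saved under pics/ and viewed, at most 10 in all, crops included, and the job is handed in when it is done.

Besides the shell and the picture viewer there is one more tool, called after ">>>" in YAML: its name, and indented under it one key for each argument. send_rows: Moves the arm, as the interface text tells. Its arguments: {"type":"object","properties":{"increments":{"type":"array"},"force":{"type":"number"}},"required":["increments"]}

```bash
mkdir -p pics
cat > h.py <<'E'
import numpy as np, cv2
from cell import arm
from scipy.spatial.transform import Rotation as Rt
def snap(name,fn,crop=None,scale=1):
    P=arm.camera_params(name); im=arm.get_image(name)[:,:,::-1].copy()
    cv2.imwrite('pics/full_'+fn,im)
    if crop: x0,y0,x1,y1=crop; im=cv2.resize(im[y0:y1,x0:x1],None,fx=scale,fy=scale,interpolation=cv2.INTER_CUBIC)
    cv2.imwrite('pics/'+fn,im); return P
def bp(P,u,v,z):
    K=np.array(P['camera_matrix']);R=np.array(P['R']);t=np.array(P['t'])
    d=R.T@np.linalg.inv(K)@np.array([u,v,1.]);c=-R.T@t
    return c+d*(z-c[2])/d[2]
def pj(P,X):
    K=np.array(P['camera_matrix']);c=np.array(P['R'])@np.array(X)+np.array(P['t']);p=K@c;return p[:2]/p[2]
E
python3 - <<'E'
from h import *
for n in('top','scene'):
    P=snap(n,n+'1.png'); print(n,-np.array(P['R']).T@np.array(P['t']))
s=arm.observe();print(s['position'],s['ee_rot'],s['clock'],s['width'])
E
```

```text
top [ 0.3399065  -0.01263208  1.27867052]
scene [ 1.25653243 -0.08365963  1.05638961]
[0.23039233 0.58046798 0.22601706] [-5.89911590e-01 -3.08556052e+00  2.28070580e-03] 0.1 1.000575204426748
```

View pics/top1.png

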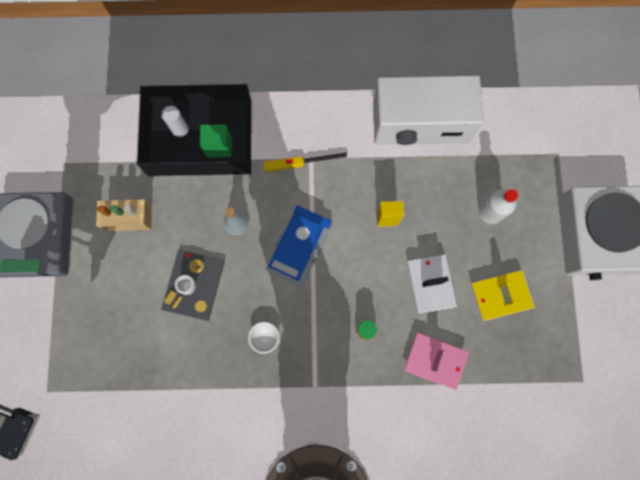

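View pics/scene1.png

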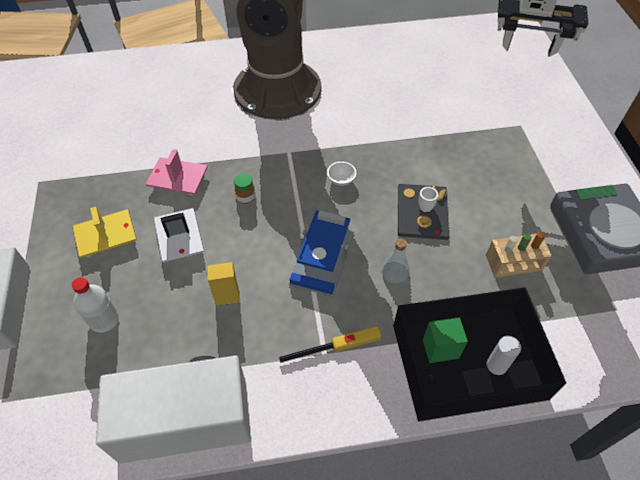

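The top view has world x up and y to the left. It shows:
- the dark base at about (193,283), with the crucible at (185,286)
- the blue rocker at (300,243)
- three mirror-plate candidates: white/aluminium at (432,283), yellow at (503,296) and pink at (437,361)

The aluminium one fits the description, since it has a black frame and a red dot. I'll confirm that in an enlarged composite.

Run:
```python
from h import *
im=cv2.imread('pics/full_top1.png'); sc=cv2.imread('pics/full_scene1.png')
def c(im,x0,y0,w,h,s): return cv2.resize(im[y0:y0+h,x0:x0+w],None,fx=s,fy=s,interpolation=cv2.INTER_CUBIC)
a=c(im,155,240,80,60*100//100+20,5); b=c(im,260,200,80,80,5)
# 400x400 each
d=c(im,395,240,80,80,5)[:,:400]
top=np.hstack([a,b]); 
cv2.imwrite('pics/c1.png',top)
e=c(sc,145,200,80,80,5)
cv2.imwrite('pics/c2.png',np.hstack([d,e]))
```

```text
(no output)
```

View pics/c1.png

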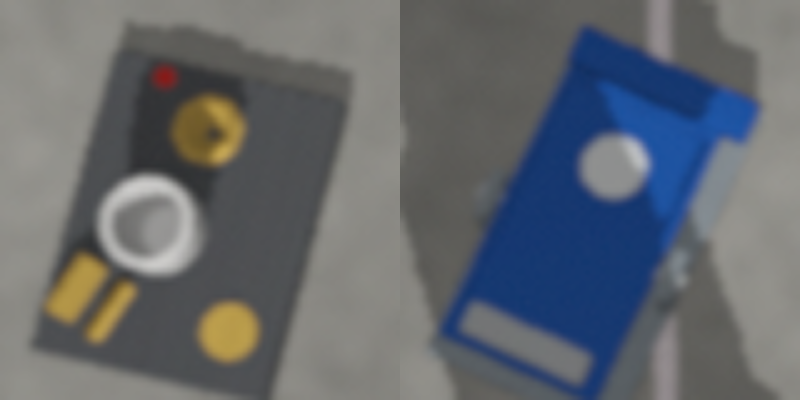

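View pics/c2.png

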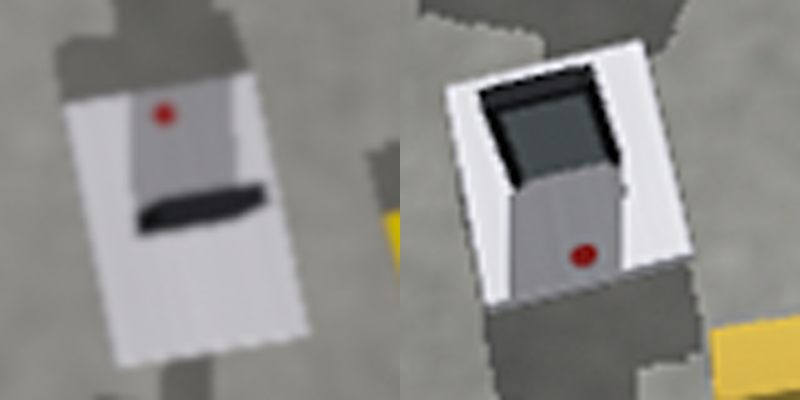

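The crop confirms the aluminium plate with the black frame and glass towards the red dot, world +x. In the crops:
- **Base:** corners (122,50), (352,98), (32,347); cone (208,130); flat (229,332); crucible rim (147,222).
- **Tray:** white disc (614,166).
- **Plate:** corners (62,104), (255,73), (310,335), (120,367).

Run:
```python
from h import *
P=arm.camera_params('top')
def f(x,y,ox,oy,z): return bp(P,ox+(x+.5)/5-.5,oy+(y+.5)/5-.5,z)
B=lambda x,y,z:f(x,y,155,240,z)
def an(v): return np.degrees(np.arctan2(v[1],v[0]))
tl,tr,bl,br=B(122,50,.014),B(352,98,.014),B(32,347,.014),B(270,402,.014)
print('base c',(tl+tr+bl+br)/4,an(tl-bl),an(tr-br),an(tl-tr)-90,'len',np.linalg.norm(tl-bl),np.linalg.norm(tl-tr))
co,fl=B(208,130,.028),B(229,332,.016)
d=an((co-fl)[:2])-np.degrees(np.arctan2(33,90)); print('cone',co,'flat',fl,'yaw',d,np.linalg.norm((co-fl)[:2]))
a=np.radians(d);print('center from cone',co[:2]-.045*np.array([np.cos(a),np.sin(a)]))
print('cruc',B(147,222,.064))
T=lambda x,y,z:f(x-400,y,260,200,z)
print('load',T(614,166,.055),T(480,185,.06))
q=[T(458,322,.06),T(590,385,.06)]; print('cw yaw',an(q[0]-q[1])-90); print('side yaw',an(T(580,45,.061)-T(440,335,.061)))
p=[f(x,y,395,240,.028) for x,y in((62,104),(255,73),(310,335),(120,367))]
print('plate c',sum(p)/4,an(p[0]-p[3]),an(p[1]-p[2]),an(p[0]-p[1])-90,an(p[3]-p[2])-90)
print('red',f(164,114,395,240,.028)); fr=[f(x,y,395,240,.09) for x,y in((138,212),(266,190))];print('frame top',fr)
print(f(214,114,395,240,.028))
S=arm.observe();print(Rt.from_rotvec(S['ee_rot']).as_matrix().round(3))
```

```text
base c [0.49524615 0.28344361 0.014     ] -14.990870699375622 -14.141226158798121 -12.863273812589611 len 0.14727916275520753 0.11440633949954522
cone [0.53763637 0.27479095 0.028     ] flat [0.44272299 0.26515022 0.016     ] yaw -14.336432842151243 0.09540174577057697
center from cone [0.49403774 0.28593363]
cruc [0.48976275 0.29340733 0.064     ]
load [0.60698857 0.02084416 0.055     ] [0.59791761 0.08346803 0.06      ]
cw yaw -26.595429390565123
side yaw -25.699629951415545
plate c [ 0.48565453 -0.28232411  0.028     ] 9.553701558029264 8.18863347843381 8.193665866971955 8.465192036103375
red [ 0.53569077 -0.27447096  0.028     ]
frame top [array([ 0.4817407 , -0.24735255,  0.09      ]), array([ 0.49066163, -0.30533142,  0.09      ])]
[ 0.53527409 -0.29820785  0.028     ]
[[-0.929  0.369 -0.   ]
 [ 0.369  0.929 -0.001]
 [-0.    -0.001 -1.   ]]
```

```bash
cat >> h.py <<'E'
def go(x,y,z,yaw):
    """print shift (cm, tool axes as now) then turn to have tool y at world angle yaw (deg, mod 180)"""
    s=arm.observe(); R=Rt.from_rotvec(s['ee_rot']); M=R.as_matrix()
    sh=M.T@(np.array([x,y,z])-s['position'])*100
    best=None
    for k in (0,180):
        a=np.radians(yaw+k); ty=np.array([np.cos(a),np.sin(a),0]);tz=np.array([0,0,-1.]);T=np.c_[np.cross(ty,tz),ty,tz]
        r=(R.inv()*Rt.from_matrix(T)).as_rotvec()
        if best is None or np.linalg.norm(r)<np.linalg.norm(best): best=r
    print('t',round(s['clock'],2),'pos',np.round(s['position'],4),'w',round(s['width'],3),'gf',np.round(s['gripper_force'],2),'F',np.round(s['force'],1),'q7',round(s['joints'][6],2))
    print('shift',sh.round(2),'turn',best.round(3))
E
python3 - <<'E'
from h import *
go(.49,.2934,.16,64)
E
```

```text
t 0.1 pos [0.2304 0.5805 0.226 ] w 1.001 gf 0.0 F [-0.8  0.2 -0.4] q7 -0.08
shift [-34.72 -17.1    6.63] turn [-0.001  0.     0.076]
```

>>> send_rows:
  increments:
    - [9.18,[-3.9,-1.9,0.6],[0,0,0]]
    - [9.18,[-3.9,-1.9,0.6],[0,0,0]]
    - [9.18,[-3.9,-1.9,0.6],[0,0,0]]
    - [9.18,[-3.9,-1.9,0.6],[0,0,0]]
    - [9.18,[-3.9,-1.9,0.6],[0,0,0]]
  force: 8

```text
clock: 0.6
position: [0.3776, 0.4191, 0.1963]
ee_rot: [-0.59, -3.086, 0.001]
force: [0.1, 1.0, -0.2]
width: 1.001
gripper_force: 0.0
```

>>> send_rows:
  increments:
    - [9.18,[-3.9,-1.9,0.8],[0,0,0]]
    - [9.18,[-3.9,-1.9,0.8],[0,0,0]]
    - [9.18,[-3.9,-1.9,0.8],[0,0,0]]
    - [9.18,[-3.5,-1.9,0.8],[0,0,0.076]]
    - [9.18,[0,0,0],[0,0,0]]

```text
clock: 1.1
position: [0.4935, 0.2872, 0.1635]
ee_rot: [0.724, 3.056, -0.006]
force: [-1.0, 0.7, 0.1]
width: 0.998
gripper_force: 0.0
```

Run:
```python
from h import *
go(.49,.2934,.035,64)
P=snap('wrist','w1.png')
import json;json.dump({k:np.array(v).tolist() for k,v in P.items()},open('w1.json','w'))
print(-np.array(P['R']).T@np.array(P['t']),pj(P,[.49,.2934,.064]),pj(P,[.5376,.2748,.028]))
```

```text
t 1.1 pos [0.4935 0.2872 0.1635] w 0.998 gf 0.0 F [-1.   0.7  0.1] q7 0.55
shift [ 0.62  0.44 12.85] turn [-0.004  0.002 -0.011]
[0.4324551  0.31858733 0.32053547] [327.3607974  235.08530542] [332.06888436 281.71905548]
```

View pics/w1.png

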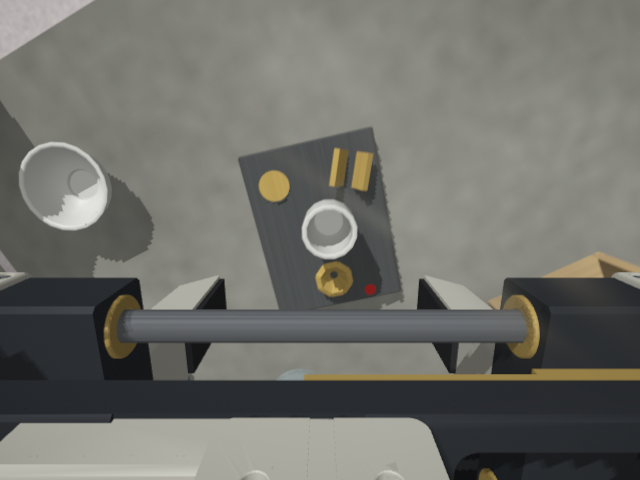

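The wrist view shows the crucible rim at (329.5,229), cone (334.5,279), flat disc (274,186), and base corners (239,157), (372,127), (401,291).

Run:
```python
from h import *
import json;P={k:np.array(v) for k,v in json.load(open('w1.json')).items()}
print('cruc',bp(P,329.5,229.5,.064));co=bp(P,334.5,279,.028);fl=bp(P,274,186,.016)
a=np.arctan2(*(co-fl)[1::-1])-np.arctan2(33,90);print(co,fl,np.degrees(a),'centre',co[:2]-.045*np.array([np.cos(a),np.sin(a)]))
tl,tr,rb=bp(P,239,157,.014),bp(P,372,127,.014),bp(P,401,291,.014)
print('corners centre',(tl+rb)/2,np.degrees(np.arctan2(*(rb-tr)[1::-1])),np.degrees(np.arctan2(*(tr-tl)[1::-1]))-90)
go(.49,.2934,.035,64)
```

```text
cruc [0.48690636 0.29670584 0.064     ]
[0.53627785 0.2778242  0.028     ] [0.44196035 0.26728481 0.016     ] -13.760311628871923 centre [0.49256939 0.28852793]
corners centre [0.49351494 0.2889644  0.014     ] -14.175418113299727 -14.509207543981674
t 1.15 pos [0.4916 0.2905 0.1639] w 1.001 gf 0.0 F [-0.2  0.7 -0. ] q7 0.55
shift [ 0.28  0.22 12.89] turn [-0.002  0.001 -0.006]
```

>>> send_rows:
  increments:
    - [9.18,[0.3,0.3,3.0],[0,0,0]]
    - [9.18,[0,0,3.0],[0,0,0]]
    - [9.18,[0,0,3.0],[0,0,0]]
    - [9.18,[0,0,2.0],[0,0,0]]
    - [9.18,[0,0,0],[0,0,0]]

```text
clock: 1.65
position: [0.4859, 0.2981, 0.0521]
ee_rot: [-0.702, -3.058, 0.005]
force: [-0.4, -0.0, -0.3]
width: 1.001
gripper_force: 0.0
```

Run:
```python
from h import *
go(.4885,.295,.035,64)
P=snap('wrist','w2.png',(240,140,440,340),3)
for q in ([.49,.2934,.064],[.4869,.2967,.064]): print((pj(P,q)-[240,140])*3)
import json;json.dump({k:np.array(v).tolist() for k,v in P.items()},open('w2.json','w'))
```

```text
t 1.65 pos [0.4859 0.2981 0.0521] w 1.001 gf 0.0 F [-0.4 -0.  -0.3] q7 0.56
shift [-0.37 -0.16  1.71] turn [-0.004 -0.003  0.002]
[227.88559023 537.7167512 ]
[238.63929719 511.70591941]
```

View pics/full_w2.png

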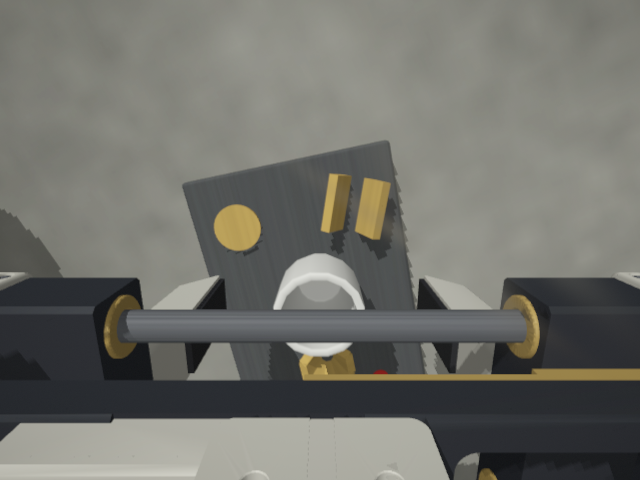

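The rim centre is about (319,303), the flat disc (237.5,228), and the corners (183,185) and (389,141). The crucible sits between the fingers.

Run:
```python
from h import *
import json;P={k:np.array(v) for k,v in json.load(open('w2.json')).items()}
c=bp(P,319,303.5,.064);print(c,'flat',bp(P,237.5,228,.016),'corners',bp(P,183,185,.014),bp(P,389,141,.014))
go(c[0],c[1],.035,64)
```

```text
[0.4837352 0.2979752 0.064    ] flat [0.44238241 0.26705382 0.016     ] corners [0.40859789 0.25140858 0.014     ] [0.43650019 0.36154499 0.014     ]
t 1.7 pos [0.4871 0.2985 0.0538] w 1.004 gf 0.0 F [-0.  -0.   1.2] q7 0.56
shift [ 0.28 -0.19  1.89] turn [-0.002 -0.002  0.002]
```

>>> send_rows:
  increments:
    - [9.18,[0.15,-0.1,1.0],[0,0,0]]
    - [9.18,[0,0,0.9],[0,0,0]]
    - [9.18,[0,0,0],[0,0,0]]
    - [4.0,[0,0,0],[0,0,0]]
    - [4.0,[0,0,0],[0,0,0]]

```text
clock: 2.2
position: [0.4871, 0.2979, 0.0362]
ee_rot: [0.707, 3.061, 0.001]
force: [0.1, 0.0, 0.3]
width: 0.873
gripper_force: 0.0
```

>>> send_rows:
  increments:
    - [3.5,[0,0,0],[0,0,0]]
    - [3.5,[0,0,0],[0,0,0]]
    - [3.5,[0,0,0],[0,0,0]]
    - [3.5,[0,0,0],[0,0,0]]
    - [3.5,[0,0,0],[0,0,0]]

```text
clock: 2.7
position: [0.4868, 0.2976, 0.0358]
ee_rot: [-0.707, -3.061, 0.0]
force: [-0.5, -0.4, 0.5]
width: 0.446
gripper_force: 8.0
```

Gripped at 41 mm and 8 N. Lifting.

>>> send_rows:
  increments:
    - [3.5,[0,0,-2.0],[0,0,0]]
    - [3.5,[0,0,-4.0],[0,0,0]]
    - [3.5,[0,0,-4.0],[0,0,0]]
    - [3.5,[0,0,-4.5],[0,0,0]]
    - [3.5,[0,0,-1.0],[0,0,0]]

```text
clock: 3.2
position: [0.489, 0.299, 0.1957]
ee_rot: [0.706, 3.056, 0.009]
force: [0.8, 1.6, -0.9]
width: 0.446
gripper_force: 8.0
```

Run:
```python
from h import *
go(.606,.021,.18,64)
```

```text
t 3.2 pos [0.489  0.299  0.1957] w 0.446 gf 8.0 F [ 0.8  1.6 -0.9] q7 0.53
shift [-22.71 -19.86   1.52] turn [ 0.007  0.003 -0.   ]
```

>>> send_rows:
  increments:
    - [3.5,[-2.5,-2.2,0],[0,0,0]]
    - [3.5,[-3.5,-3.1,0],[0,0,0]]
    - [3.5,[-3.5,-3.1,0],[0,0,0]]
    - [3.5,[-3.5,-3.1,0],[0,0,0]]
    - [3.5,[-3.5,-3.1,0],[0,0,0]]

```text
clock: 3.7
position: [0.5712, 0.0924, 0.1901]
ee_rot: [-0.706, -3.06, 0.0]
force: [1.2, 1.1, -1.1]
width: 0.443
gripper_force: 8.0
```

>>> send_rows:
  increments:
    - [3.5,[-3.5,-3.1,0],[0,0,0]]
    - [3.5,[-2.7,-2.2,1.5],[0,0,0]]
    - [3.5,[0,0,0],[0,0,0]]
    - [3.5,[0,0,0],[0,0,0]]
    - [3.5,[0,0,0],[0,0,0]]

```text
clock: 4.2
position: [0.6031, 0.0209, 0.1754]
ee_rot: [-0.704, -3.061, -0.001]
force: [0.0, -0.3, -1.0]
width: 0.444
gripper_force: 8.0
```

Run:
```python
from h import *
go(.606,.021,.076,64)
P=snap('wrist','w3.png')
import json;json.dump({k:np.array(v).tolist() for k,v in P.items()},open('w3.json','w'))
print(pj(P,[.607,.021,.055]))
```

```text
t 4.2 pos [0.6031 0.0209 0.1754] w 0.444 gf 8.0 F [ 0.  -0.3 -1. ] q7 1.1
shift [-0.27  0.13  9.94] turn [ 0.    -0.001  0.002]
[323.69980341 240.74668561]
```

View pics/w3.png

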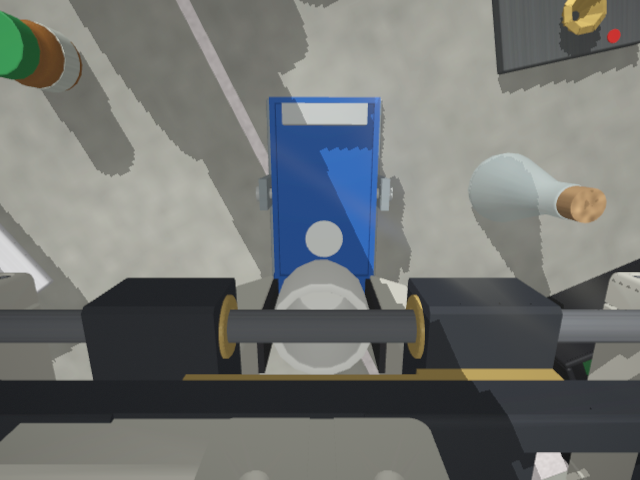

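The load disc is at (324,238.5), 1–2 px from the prediction, and the tray is aligned with the tool. Descending.

>>> send_rows:
  increments:
    - [3.5,[0,0,2.5],[0,0,0]]
    - [3.5,[0,0,3.0],[0,0,0]]
    - [3.5,[0,0,2.5],[0,0,0]]
    - [3.5,[0,0,0],[0,0,0]]
    - [3.5,[0,0,0],[0,0,0]]

```text
clock: 4.75
position: [0.6036, 0.0205, 0.0963]
ee_rot: [-0.704, -3.061, -0.0]
force: [0.0, -0.3, 0.0]
width: 0.447
gripper_force: 8.0
```

Run:
```python
from h import *
go(.604,.021,.0785,64)
```

```text
t 4.75 pos [0.6036 0.0205 0.0963] w 0.447 gf 8.0 F [ 0.  -0.3  0. ] q7 1.12
shift [-0.01  0.07  1.78] turn [ 0.    -0.     0.001]
```

>>> send_rows:
  increments:
    - [3.5,[0,0,0.9],[0,0,0]]
    - [3.5,[0,0,0.9],[0,0,0]]
    - [3.5,[0,0,0],[0,0,0]]
    - [3.5,[0,0,0],[0,0,0]]
    - [3.5,[0,0,0],[0,0,0]]

```text
clock: 5.25
position: [0.6038, 0.0193, 0.078]
ee_rot: [0.707, 3.061, 0.0]
force: [0.0, -0.1, -0.9]
width: 0.448
gripper_force: 8.0
```

Run:
```python
from h import *
go(.604,.021,.0775,64)
```

```text
t 5.25 pos [0.6038 0.0193 0.078 ] w 0.448 gf 8.0 F [ 0.  -0.1 -0.9] q7 1.13
shift [0.06 0.16 0.05] turn [ 0.  0. -0.]
```

>>> send_rows:
  increments:
    - [9.18,[0,0,0],[0,0,0]]
    - [9.18,[0,0,0],[0,0,0]]
    - [9.18,[0,0,0],[0,0,0]]
    - [9.18,[0,0,0],[0,0,0]]
    - [9.18,[0,0,0],[0,0,0]]

```text
clock: 5.75
position: [0.6037, 0.0193, 0.0778]
ee_rot: [0.707, 3.061, 0.0]
force: [0.6, -0.5, -0.8]
width: 0.835
gripper_force: 0.0
```

>>> send_rows:
  increments:
    - [9.18,[0,0,0],[0,0,0]]
    - [9.18,[0,0,-2.0],[0,0,0]]
    - [9.18,[0,0,-4.0],[0,0,0]]
    - [9.18,[0,0,-4.0],[0,0,0]]
    - [9.18,[0,0,-4.0],[0,0,0]]

```text
clock: 6.25
position: [0.6033, 0.0193, 0.2192]
ee_rot: [-0.707, -3.061, 0.0]
force: [0.7, -0.4, -0.3]
width: 0.999
gripper_force: 0.0
```

Run:
```python
from h import *
snap('top','t4.png'); snap('scene','s4.png')
a=cv2.imread('pics/full_top4.png') if 0 else cv2.imread('pics/full_t4.png');b=cv2.imread('pics/full_s4.png')
c=lambda im,x,y:cv2.resize(im[y:y+100,x:x+100],None,fx=4,fy=4,interpolation=cv2.INTER_CUBIC)
cv2.imwrite('pics/c4.png',np.hstack([c(a,250,190),c(b,270,200)]))
go(.4857,-.2823,.16,98.5)
```

```text
t 6.35 pos [0.6067 0.0193 0.2236] w 0.997 gf 0.0 F [ 0.5 -0.3  0.6] q7 1.09
shift [ -2.31 -32.45   6.21] turn [ 0.003  0.009 -0.603]
```

View pics/c4.png

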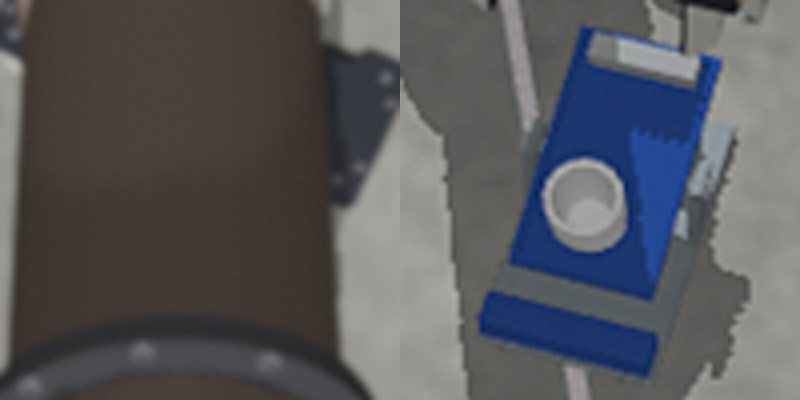

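The scene crop shows the tray tipped and the crucible upright near the load spot, at crop (585,205). Moving on to the aluminium mirror.

>>> send_rows:
  increments:
    - [9.18,[-0.2,-4.0,0],[0,0,0]]
    - [9.18,[-0.3,-4.5,0],[0,0,0]]
    - [9.18,[-0.3,-4.5,0],[0,0,0]]
    - [9.18,[-0.3,-4.5,0],[0,0,0]]
    - [9.18,[-0.3,-4.5,0],[0,0,0]]

```text
clock: 6.85
position: [0.5186, -0.1859, 0.2173]
ee_rot: [-0.706, -3.061, -0.0]
force: [0.6, -0.4, 0.6]
width: 1.0
gripper_force: 0.0
```

>>> send_rows:
  increments:
    - [9.18,[-0.4,-4.5,0],[0,0,0]]
    - [9.18,[-0.5,-4.0,0],[0,0,0]]
    - [9.18,[0,-2.0,2.0],[0,0,-0.12]]
    - [9.18,[0,0,2.0],[0,0,-0.14]]
    - [9.18,[0,0,2.0],[0,0,-0.14]]

```text
clock: 7.35
position: [0.481, -0.2837, 0.1566]
ee_rot: [-0.079, -3.14, 0.0]
force: [0.5, 0.8, 0.6]
width: 0.997
gripper_force: 0.0
```

>>> send_rows:
  increments:
    - [9.18,[0,0,0],[0,0,-0.14]]
    - [9.18,[0,0,0],[0,0,-0.06]]
    - [9.18,[0,0,0],[0,0,0]]
    - [9.18,[0,0,0],[0,0,0]]
    - [9.18,[0,0,0],[0,0,0]]

```text
clock: 7.85
position: [0.4817, -0.2828, 0.1577]
ee_rot: [-0.227, 3.133, 0.0]
force: [0.8, -0.5, 0.1]
width: 1.004
gripper_force: 0.0
```

Run:
```python
from h import *
import json
go(.4857,-.2823,.16,98.5)
P=snap('wrist','w5.png'); json.dump({k:np.array(v).tolist() for k,v in P.items()},open('w5.json','w'))
a=np.radians(8.5);c=np.array([.4857,-.2823])
for n,(x,y,z) in dict(tl=(63,46,28),tr=(63,-46,28),br=(-63,-46,28),bl=(-63,46,28),ft1=(0,25,90),ft2=(0,-25,90)).items():
    w=c+np.array([x*np.cos(a)-y*np.sin(a),x*np.sin(a)+y*np.cos(a)])/1000; print(n,pj(P,[*w,z/1000]).round(1))
```

```text
t 7.85 pos [ 0.4817 -0.2828  0.1577] w 1.004 gf 0.0 F [ 0.8 -0.5  0.1] q7 2.24
shift [-0.4  -0.01 -0.23] turn [ 0.     0.    -0.004]
tl [374.6 308.1]
tr [269.7 308.5]
br [262.9 161.2]
bl [380.  160.6]
ft1 [359.5 261.3]
ft2 [284.1 261.6]
```

View pics/w5.png

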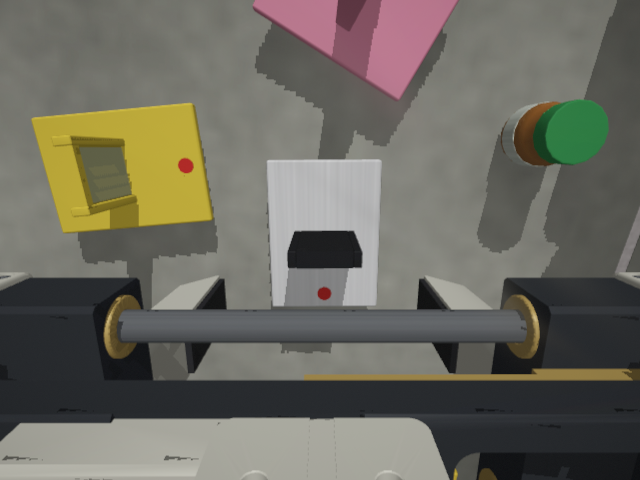

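The wrist view shows the aluminium plate with corners (267.5,160), (380.5,160), (377,306), (272,306), and its frame and red dot at (324,293). The yellow and pink look-alikes are well aside.

Run:
```python
from h import *
import json;P={k:np.array(v) for k,v in json.load(open('w5.json')).items()}
p=[bp(P,u,v,.028) for u,v in((377,306),(272,306),(267.5,160),(380.5,160))]
c=sum(p)/4;print(c,[np.degrees(np.arctan2(*(a-b)[1::-1])).round(2) for a,b in((p[0],p[3]),(p[1],p[2]))],np.linalg.norm(p[0]-p[3]),np.linalg.norm(p[3]-p[2]))
print(np.degrees(np.arctan2(*(p[3]-p[2])[1::-1]))-90)
go(c[0],c[1],.047,98.5)
```

```text
[ 0.48400355 -0.28046981  0.028     ] [np.float64(9.25), np.float64(7.81)] 0.12447782464955535 0.08875986951978711
8.220185734167742
t 7.9 pos [ 0.4818 -0.2828  0.1577] w 1.003 gf 0.0 F [-0.1  0.1  0.8] q7 2.24
shift [-0.25  0.19 11.07] turn [-0.     0.    -0.003]
```

>>> send_rows:
  increments:
    - [9.18,[-0.3,0.15,2.5],[0,0,0]]
    - [9.18,[0,0,3.0],[0,0,0]]
    - [9.18,[0,0,3.0],[0,0,0]]
    - [9.18,[0,0,2.0],[0,0,0]]
    - [9.18,[0,0,0.5],[0,0,0]]

```text
clock: 8.4
position: [0.4833, -0.2801, 0.0457]
ee_rot: [0.228, -3.13, -0.003]
force: [-0.0, 0.1, -0.3]
width: 1.003
gripper_force: 0.0
```

>>> send_rows:
  increments:
    - [7.0,[0,0,0],[0,0,0]]
    - [6.0,[0,0,0],[0,0,0]]
    - [5.5,[0,0,0],[0,0,0]]
    - [5.5,[0,0,0],[0,0,0]]
    - [5.5,[0,0,0],[0,0,0]]
  force: 20

```text
clock: 8.9
position: [0.4849, -0.2811, 0.0484]
ee_rot: [-0.229, 3.132, -0.001]
force: [-0.1, 0.4, 0.1]
width: 0.63
gripper_force: 0.0
```

Run:
```python
from h import *
go(.4845,-.281,.047,98.4)
```

```text
t 8.9 pos [ 0.4849 -0.2811  0.0484] w 0.63 gf 0.0 F [-0.1  0.4  0.1] q7 2.26
shift [0.03 0.01 0.14] turn [-0.001  0.001 -0.   ]
```

Centred, with 4 mm of clearance on each side. Closing.

>>> send_rows:
  increments:
    - [4.5,[0,0,0],[0,0,0]]
    - [4.5,[0,0,0],[0,0,0]]
    - [4.5,[0,0,0],[0,0,0]]
    - [4.5,[0,0,0],[0,0,0]]
    - [4.5,[0,0,0],[0,0,0]]

```text
clock: 9.4
position: [0.4847, -0.281, 0.0479]
ee_rot: [-0.229, 3.133, -0.0]
force: [-0.8, -0.5, 4.8]
width: 0.545
gripper_force: 20.0
```

>>> send_rows:
  increments:
    - [4.5,[0,0,-0.5],[0,0,0]]
    - [4.5,[0,0,-2.0],[0,0,0]]
    - [4.5,[0,0,-3.5],[0,0,0]]
    - [4.5,[0,0,-4.0],[0,0,0]]
    - [4.5,[0,0,-4.0],[0,0,0]]

```text
clock: 9.9
position: [0.4835, -0.2805, 0.1886]
ee_rot: [0.229, -3.131, -0.002]
force: [1.2, 0.5, -3.1]
width: 0.549
gripper_force: 20.0
```

>>> send_rows:
  increments:
    - [4.5,[0,0,-4.0],[0,0,0]]
    - [4.5,[0,0,-2.0],[0,0,0]]
    - [4.5,[0,0,0],[0,0,0]]
    - [4.5,[0,0,0],[0,0,0.1]]
    - [4.5,[0,0,0],[0,0,0.1]]

```text
clock: 10.4
position: [0.4834, -0.2804, 0.2459]
ee_rot: [-0.091, -3.138, -0.002]
force: [-0.0, -0.7, -3.6]
width: 0.545
gripper_force: 20.0
```

Run:
```python
from h import *
go(.494,.2875,.24,75.8)
```

```text
t 10.4 pos [ 0.4834 -0.2804  0.2459] w 0.545 gf 19.97 F [-0.  -0.7 -3.6] q7 2.02
shift [ 2.23 56.76  0.66] turn [ 0.001 -0.003  0.19 ]
```

>>> send_rows:
  increments:
    - [4.5,[-0.5,3.0,0],[0,0,0]]
    - [4.5,[-1.0,4.5,0],[0,0,0]]
    - [4.5,[-1.0,4.5,0],[0,0,0]]
    - [4.5,[-1.0,4.5,0],[0,0,0]]
    - [4.5,[-1.0,4.5,0],[0,0,0]]

```text
clock: 10.9
position: [0.5397, -0.0718, 0.2457]
ee_rot: [-0.085, -3.137, -0.0]
force: [0.2, 0.7, -2.6]
width: 0.547
gripper_force: 20.0
```

>>> send_rows:
  increments:
    - [4.5,[-1.0,4.5,0],[0,0,0]]
    - [4.5,[-1.0,4.5,0],[0,0,0]]
    - [4.5,[-1.0,4.5,0],[0,0,0]]
    - [4.5,[-1.0,4.5,0],[0,0,0]]
    - [4.5,[-1.0,4.5,0],[0,0,0]]

```text
clock: 11.4
position: [0.6019, 0.1498, 0.2454]
ee_rot: [-0.085, -3.137, 0.002]
force: [1.6, -0.6, -3.2]
width: 0.54
gripper_force: 20.0
```

>>> send_rows:
  increments:
    - [4.5,[0,4.5,0],[0,0,0]]
    - [4.5,[0,3.0,0],[0,0,0.1]]
    - [4.5,[0,0,0],[0,0,0.09]]
    - [4.5,[0,0,0],[0,0,0]]
    - [4.5,[0,0,0],[0,0,0]]

```text
clock: 11.9
position: [0.6063, 0.222, 0.2461]
ee_rot: [-0.379, -3.117, 0.003]
force: [-0.0, -0.5, -2.1]
width: 0.544
gripper_force: 20.0
```

Run:
```python
from h import *
go(.61,.258,.22,75.8)
```

```text
t 11.9 pos [0.6063 0.222  0.2461] w 0.544 gf 19.99 F [-0.  -0.5 -2.1] q7 0.93
shift [0.5  3.59 2.6 ] turn [-0.002 -0.002  0.006]
```

>>> send_rows:
  increments:
    - [4.5,[0.5,2.0,1.5],[0,0,0.006]]
    - [4.5,[0,1.6,1.5],[0,0,0]]
    - [4.5,[0,0,2.0],[0,0,0]]
    - [4.5,[0,0,0],[0,0,0]]
    - [4.5,[0,0,0],[0,0,0]]

```text
clock: 12.4
position: [0.6107, 0.2585, 0.1972]
ee_rot: [-0.391, -3.116, 0.002]
force: [-0.5, -0.5, -3.0]
width: 0.539
gripper_force: 20.0
```

>>> send_rows:
  increments:
    - [4.5,[0,0,0],[0,0,0]]
    - [4.5,[0,0,0],[0,0,0]]
    - [4.5,[0,0,0],[0,0,0]]

```text
clock: 12.7
position: [0.6112, 0.2592, 0.1986]
ee_rot: [0.392, 3.116, 0.001]
force: [0.7, -0.1, -1.9]
width: 0.548
gripper_force: 20.0
```

Run:
```python
from h import *
import json
go(.494,.2875,.11,75.8)
P=snap('wrist','w6.png'); json.dump({k:np.array(v).tolist() for k,v in P.items()},open('w6.json','w'))
a=np.radians(-14.2);c=np.array([.494,.2875])
u=[pj(P,[c[0]+x*np.cos(a)-y*np.sin(a),c[1]+x*np.sin(a)+y*np.cos(a),z]).round(1) for x,y,z in((.045,0,.028),(-.045,-.033,.016),(-.045,.033,.028),(-.075,-.058,.014),(-.075,.058,.014))];print(u)
im=cv2.imread('pics/full_w6.png');x,y=np.mean(u,0).astype(int);x0=max(0,x-100);y0=max(0,y-75);print(x0,y0)
cv2.imwrite('pics/c6.png',cv2.resize(im[y0:y0+150,x0:x0+200],None,fx=4,fy=4,interpolation=cv2.INTER_CUBIC))
```

```text
t 12.7 pos [0.6112 0.2592 0.1986] w 0.548 gf 19.98 F [ 0.7 -0.1 -1.9] q7 0.88
shift [12.07 -0.17  8.85] turn [ 0.001  0.001 -0.002]
[array([319.7, 139.8]), array([280.6,  30.3]), array([359.5,  25.4]), array([249.8,  -9. ]), array([388.5,  -9.5])]
219 0
```

View pics/c6.png

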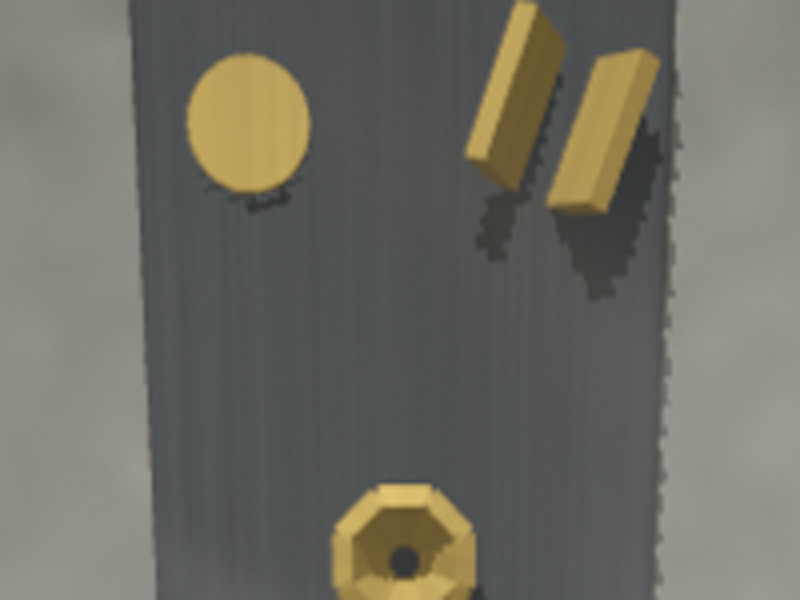

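The crop gives cone centre (319.7,139.3) and flat disc (280.75,30.4) in full pixels. Both match the base estimate (0.494, 0.2875, -14.2°) to half a pixel. Next I'll check by code where the held plate's back edge lies relative to the TCP.

Run:
```python
from h import *
import json;P={k:np.array(v) for k,v in json.load(open('w6.json')).items()}
s=arm.observe();t=s['position'];M=Rt.from_rotvec(s['ee_rot']).as_matrix()
print(np.degrees(np.arctan2(M[1,1],M[0,1])))
# plate back edge is tool +x 63mm
def q(x,y,dz): return pj(P,np.array([.6112,.2592,.1986])+M@np.array([x,y,dz]))
print('back top corners',q(.063,-.046,.0199),q(.063,.046,.0199),'mm/px',1/(q(.064,0,.0199)-q(.063,0,.0199))[1])
im=cv2.imread('pics/full_w6.png').astype(int)
g=im.sum(2)//3
for u in (290,320,350): print(u,[(v,g[v,u]) for v in range(205,262,3)])
v=int(q(.063,0,.0199)[1])+14
print('row',v,[(u,g[v,u]) for u in list(range(225,262,3))+list(range(380,420,3))])
```

```text
75.67732733943429
back top corners [226.603219   159.88805805] [416.35289306 159.64666828] mm/px -0.4716285803842206
290 [(205, np.int64(197)), (208, np.int64(197)), (211, np.int64(197)), (214, np.int64(197)), (217, np.int64(197)), (220, np.int64(197)), (223, np.int64(196)), (226, np.int64(196)), (229, np.int64(196)), (232, np.int64(196)), (235, np.int64(196)), (238, np.int64(196)), (241, np.int64(196)), (244, np.int64(196)), (247, np.int64(196)), (250, np.int64(196)), (253, np.int64(196)), (256, np.int64(196)), (259, np.int64(195))]
320 [(205, np.int64(198)), (208, np.int64(198)), (211, np.int64(198)), (214, np.int64(198)), (217, np.int64(198)), (220, np.int64(197)), (223, np.int64(198)), (226, np.int64(198)), (229, np.int64(197)), (232, np.int64(197)), (235, np.int64(198)), (238, np.int64(198)), (241, np.int64(197)), (244, np.int64(198)), (247, np.int64(198)), (250, np.int64(197)), (253, np.int64(197)), (256, np.int64(197)), (259, np.int64(197))]
350 [(205, np.int64(195)), (208, np.int64(195)), (211, np.int64(196)), (214, np.int64(196)), (217, np.int64(196)), (220, np.int64(196)), 
[... 188 characters left out ...]
64(196)), (250, np.int64(196)), (253, np.int64(196)), (256, np.int64(196)), (259, np.int64(196))]
row 173 [(225, np.int64(140)), (228, np.int64(139)), (231, np.int64(197)), (234, np.int64(199)), (237, np.int64(200)), (240, np.int64(198)), (243, np.int64(195)), (246, np.int64(196)), (249, np.int64(194)), (252, np.int64(196)), (255, np.int64(198)), (258, np.int64(196)), (261, np.int64(198)), (380, np.int64(191)), (383, np.int64(193)), (386, np.int64(192)), (389, np.int64(191)), (392, np.int64(191)), (395, np.int64(191)), (398, np.int64(191)), (401, np.int64(191)), (404, np.int64(195)), (407, np.int64(193)), (410, np.int64(190)), (413, np.int64(160)), (416, np.int64(144)), (419, np.int64(146))]
```

Run:
```python
from h import *
g=cv2.imread('pics/full_w6.png').astype(int).sum(2)//3
for u in (250,285,355,395):
    c=g[140:185,u]; print(u,140+np.argmax(np.diff(c)), c.tolist()[::2])
for v in (175,200,225):
    print(v, 215+np.argmax(np.diff(g[v,215:250])), 395+np.argmin(np.diff(g[v,395:430])))
```

```text
250 159 [140, 141, 141, 141, 142, 141, 141, 140, 139, 138, 201, 208, 196, 195, 195, 194, 194, 194, 194, 194, 194, 194, 194]
285 158 [86, 87, 88, 90, 92, 94, 95, 98, 99, 100, 200, 207, 195, 195, 195, 196, 196, 196, 196, 197, 196, 196, 196]
355 158 [85, 85, 85, 85, 84, 84, 84, 83, 84, 87, 213, 209, 197, 196, 197, 197, 197, 196, 197, 196, 196, 196, 196]
395 158 [144, 145, 146, 147, 148, 148, 148, 148, 148, 147, 205, 200, 190, 190, 190, 190, 190, 191, 191, 191, 191, 191, 191]
175 229 413
200 231 411
225 232 408
```

The held plate is centred in the tool to about 1 mm, well inside the cone's capture range. Moving over the base.

>>> send_rows:
  increments:
    - [4.5,[2.0,0,0],[0,0,0]]
    - [4.5,[3.5,-0.1,0],[0,0,0]]
    - [4.5,[3.5,-0.1,1.0],[0,0,0]]
    - [4.5,[2.0,0,2.0],[0,0,0]]
    - [4.5,[1.0,0,2.0],[0,0,0]]

```text
clock: 13.25
position: [0.4921, 0.2884, 0.1482]
ee_rot: [0.388, 3.117, 0.003]
force: [1.1, -0.4, -2.8]
width: 0.545
gripper_force: 20.0
```

>>> send_rows:
  increments:
    - [4.5,[0,0,2.0],[0,0,0]]
    - [4.5,[0,0,2.0],[0,0,0]]
    - [4.5,[0,0,1.0],[0,0,0]]
    - [4.5,[0,0,0],[0,0,0]]
    - [4.5,[0,0,0],[0,0,0]]

```text
clock: 13.75
position: [0.4945, 0.2873, 0.0984]
ee_rot: [0.392, 3.116, 0.001]
force: [-0.4, -0.4, -2.3]
width: 0.546
gripper_force: 20.0
```

>>> send_rows:
  increments:
    - [4.5,[0,0,0],[0,0,0]]
    - [4.5,[0,0,0],[0,0,0]]
    - [4.5,[0,0,0],[0,0,0]]

```text
clock: 14.05
position: [0.4944, 0.2873, 0.0983]
ee_rot: [0.391, 3.116, 0.001]
force: [0.8, -0.1, -2.6]
width: 0.542
gripper_force: 20.0
```

Run:
```python
from h import *
for i in range(4): go(.494,.2875,.0639,75.8); arm.get_image('wrist')
```

```text
t 14.05 pos [0.4944 0.2873 0.0983] w 0.542 gf 19.99 F [ 0.8 -0.1 -2.6] q7 0.73
shift [0.04 0.01 3.44] turn [ 0.001  0.001 -0.002]
t 14.1 pos [0.4943 0.2872 0.0982] w 0.544 gf 19.99 F [ 1.3  1.  -2.6] q7 0.73
shift [0.03 0.02 3.43] turn [ 0.001  0.001 -0.002]
t 14.15 pos [0.4942 0.2872 0.0981] w 0.544 gf 19.99 F [ 0.5  0.  -3.3] q7 0.73
shift [0.03 0.03 3.42] turn [ 0.     0.    -0.002]
t 14.2 pos [0.4941 0.2872 0.098 ] w 0.546 gf 19.99 F [ 0.3  0.9 -3.5] q7 0.73
shift [0.02 0.03 3.41] turn [ 0.     0.    -0.002]
```

>>> send_rows:
  increments:
    - [4.5,[0.02,0.02,1.0],[0,0,0]]
    - [4.5,[0,0,0.8],[0,0,0]]
    - [4.5,[0,0,0.6],[0,0,0]]
    - [4.5,[0,0,0],[0,0,0]]
    - [4.5,[0,0,0],[0,0,0]]

```text
clock: 14.75
position: [0.4937, 0.2872, 0.0734]
ee_rot: [-0.391, -3.117, 0.001]
force: [0.8, 0.6, -3.4]
width: 0.543
gripper_force: 20.0
```

>>> send_rows:
  increments:
    - [4.5,[0,0,0.15],[0,0,0]]
    - [4.5,[0,0,0.15],[0,0,0]]
    - [4.5,[0,0,0.1],[0,0,0]]
    - [4.5,[0,0,0],[0,0,0]]
    - [4.5,[0,0,0],[0,0,0]]

```text
clock: 15.25
position: [0.4939, 0.2874, 0.0698]
ee_rot: [0.391, 3.117, 0.0]
force: [-0.8, -0.3, -2.4]
width: 0.546
gripper_force: 20.0
```

>>> send_rows:
  increments:
    - [4.5,[0,0,0.1],[0,0,0]]
    - [4.5,[0,0,0.1],[0,0,0]]
    - [4.5,[0,0,0],[0,0,0]]
    - [4.5,[0,0,0],[0,0,0]]

```text
clock: 15.65
position: [0.4939, 0.2873, 0.0677]
ee_rot: [-0.392, -3.117, -0.0]
force: [-0.7, 0.5, -3.9]
width: 0.546
gripper_force: 20.0
```

>>> send_rows:
  increments:
    - [4.5,[0,0,0.1],[0,0,0]]
    - [4.5,[0,0,0],[0,0,0]]
    - [4.5,[0,0,0.05],[0,0,0]]
    - [4.5,[0,0,0],[0,0,0]]
    - [4.5,[0,0,0],[0,0,0]]

```text
clock: 16.15
position: [0.4939, 0.2873, 0.0662]
ee_rot: [-0.392, -3.117, -0.0]
force: [-0.4, -0.3, -2.7]
width: 0.543
gripper_force: 20.0
```

>>> send_rows:
  increments:
    - [4.5,[0,0,0.05],[0,0,0]]
    - [4.5,[0,0,0],[0,0,0]]
    - [4.5,[0,0,0.05],[0,0,0]]
    - [4.5,[0,0,0],[0,0,0]]
    - [4.5,[0,0,0],[0,0,0]]

```text
clock: 16.65
position: [0.4939, 0.2874, 0.0652]
ee_rot: [-0.391, -3.117, -0.0]
force: [0.7, -0.3, -3.1]
width: 0.544
gripper_force: 20.0
```

>>> send_rows:
  increments:
    - [4.5,[0,0,0.05],[0,0,0]]
    - [4.5,[0,0,0],[0,0,0]]
    - [4.5,[0,0,0.03],[0,0,0]]
    - [4.5,[0,0,0],[0,0,0]]
    - [4.5,[0,0,0],[0,0,0]]

```text
clock: 17.15
position: [0.4939, 0.2874, 0.0645]
ee_rot: [0.391, 3.117, 0.0]
force: [-0.8, -0.4, -3.0]
width: 0.548
gripper_force: 20.0
```

>>> send_rows:
  increments:
    - [4.5,[0,0,0.03],[0,0,0]]
    - [4.5,[0,0,0],[0,0,0]]
    - [4.5,[0,0,0.03],[0,0,0]]
    - [4.5,[0,0,0],[0,0,0]]
    - [4.5,[0,0,0],[0,0,0]]

```text
clock: 17.65
position: [0.494, 0.2875, 0.0641]
ee_rot: [0.391, 3.117, 0.001]
force: [-1.2, -0.1, 3.1]
width: 0.541
gripper_force: 20.0
```

The base now carries the plate at the seated height (TCP z 0.064). Releasing slowly.

>>> send_rows:
  increments:
    - [5.3,[0,0,0],[0,0,0]]
    - [5.6,[0,0,0],[0,0,0]]
    - [6.5,[0,0,0],[0,0,0]]
    - [8.0,[0,0,0],[0,0,0]]
    - [9.0,[0,0,0],[0,0,0]]
  force: 3

```text
clock: 18.15
position: [0.4939, 0.2873, 0.0638]
ee_rot: [0.392, 3.117, -0.0]
force: [-0.0, -0.5, 0.5]
width: 0.821
gripper_force: 0.0
```

>>> send_rows:
  increments:
    - [9.0,[0,0,0],[0,0,0]]
    - [9.0,[0,0,0],[0,0,0]]
    - [9.0,[0,0,0],[0,0,0]]
    - [9.0,[0,0,0],[0,0,0]]
    - [9.0,[0,0,0],[0,0,0]]

```text
clock: 18.65
position: [0.4939, 0.2873, 0.0638]
ee_rot: [0.391, 3.117, 0.0]
force: [-0.1, 0.4, 0.2]
width: 0.977
gripper_force: 0.0
```

>>> send_rows:
  increments:
    - [9.0,[0,0,-1.5],[0,0,0]]
    - [9.0,[0,0,-2.5],[0,0,0]]
    - [9.0,[0,0,-3.5],[0,0,0]]
    - [9.0,[0,0,-3.0],[0,0,0]]
    - [9.0,[0,0,0],[0,0,0]]

```text
clock: 19.15
position: [0.496, 0.2887, 0.1731]
ee_rot: [0.391, 3.112, 0.008]
force: [-0.5, 0.7, -0.4]
width: 0.978
gripper_force: 0.0
```

>>> send_rows:
  increments:
    - [9.0,[0,0,0],[0,0,0]]
    - [9.0,[0,0,0],[0,0,0]]
    - [9.0,[0,0,0],[0,0,0]]

```text
clock: 19.45
position: [0.4932, 0.2869, 0.1676]
ee_rot: [-0.391, -3.116, 0.002]
force: [0.3, -0.0, -0.4]
width: 0.981
gripper_force: 0.0
```

Run:
```python
from h import *
P=snap('wrist','w7.png')
im=cv2.imread('pics/full_w7.png').astype(int)
a=np.radians(-14.2);c=np.array([.494,.2875])
W=lambda x,y,z:pj(P,[c[0]+x*np.cos(a)-y*np.sin(a),c[1]+x*np.sin(a)+y*np.cos(a),z]).round(1)
print('expected seated corners',[W(x,y,.044) for x,y in((.063,.046),(.063,-.046),(-.063,-.046),(-.063,.046))],'red~',W(.053,0,.044))
m=((im.min(2)>165)&(im.max(2)-im.min(2)<30)).astype(np.uint8)
n,l,st,_=cv2.connectedComponentsWithStats(m)
for i in range(1,n):
    if 3000<st[i,4]<60000:
        r=cv2.minAreaRect(np.argwhere(l==i)[:,::-1].astype(np.float32)); print(st[i],cv2.boxPoints(r).round(1).tolist())
r=np.argwhere((im[:,:,2]>120)&(im[:,:,0]<60)&(im[:,:,1]<60)); print('red',r.mean(0)[::-1] if len(r) else 0,len(r))
# crucible/tray check in scene
Q=snap('scene','s7.png')
yaw=np.radians(-26);lp=np.array([.605,.021]);ex=np.array([np.cos(yaw),np.sin(yaw)]);pv=lp-.036*ex
th=.28;hx=.036*np.cos(th)+.025*np.sin(th)*0
for h in(0,.05):
    X=.036*np.cos(th)+h*np.sin(th);Z=.055-.036*np.sin(th)+h*np.cos(th);print('expected crucible in scene',h,pj(Q,[*(pv+X*ex),Z]))
s=arm.observe();print(s['clock'],s['force'],s['position'])
```

```text
expected seated corners [array([376.7, 307.7]), array([269.4, 307.9]), array([262.8, 156.9]), array([382.7, 156.5])] red~ [323. 297.]
[  264   157   117   149 11256] [[264.0, 157.0], [380.0, 157.0], [380.0, 305.0], [264.0, 305.0]]
red [322.78740157 293.67716535] 127
expected crucible in scene 0 [318.70811567 255.52655139]
expected crucible in scene 0.05 [316.7813717 248.169573 ]
19.55 [ 0.509553   -0.13950345 -0.21761835] [0.49340646 0.28701283 0.16784875]
```

The plate outline and the crucible both match their expected seated positions to about 1–2 px. I'll check that the tray region hasn't changed since the earlier picture, then hand in.

Run:
```python
from h import *
a=cv2.imread('pics/full_s4.png')[235:275,285:350].astype(int);b=cv2.imread('pics/full_s7.png')[235:275,285:350].astype(int)
d=np.abs(a-b).max(2);print('changed px',(d>40).sum())
if (d>40).sum()<250: print(arm.sign_off())
```

```text
changed px 199
the job is handed in; nothing more can be done
None
```

The job is handed in at about 19.6 s. The crucible stands upright on the tipped tray, and the mirror plate is released at its seated height on the base; camera checks put both within about 1–2 px of where they should be. The hand-in returned no verdict.

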